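# Rebuild the photometer's filter stack

## Robot

A 7-joint arm with a two-finger parallel gripper is mounted at the origin on the work surface. World frame = base frame: x ahead of the robot, y to its left, z up, the work surface at z = 0. Lengths are in m, angles in rad, forces in N, time in s.
With the tool pointing down it reaches from about 0.35 to 0.775 m from the base axis. Payload 3.1 kg.
Tool frame: the origin (TCP) lies midway between the tips of the shut fingers; the grasp point (between the pads) lies behind it (arm.pinch_z is the z of the grasp point in the tool frame, in m); z points along the fingers, y is the line along which they close (so a half turn about z gives the same grasp; the last joint's range is limited). The gripper opens to 85 mm and grips with 20 to 120 N. Pads are 22 mm wide; open, the fingers measure 114 mm over their backs; the gripper's body (76 mm by 85 mm) begins 54 mm behind the grasp point. The pads swing forward as they close: fully open they stand 13 mm farther back than shut.
Start: joints at [-1.214, 0.311, 0.014, 1.512, -0.004, 1.319, -0.027], TCP at [0.214, 0.507, 0.231] pointing down, gripper open.
Joint ranges: [-2.7, 2.7], [-0.3, 1.91], [-1.27, 1.3], [0.12, 2.57], [-1.44, 4.58], [0.2, 2.03], [-3.05, 3.05]. Speed limits (rad/s): [2.79, 2.79, 3.14, 3.14, 3.14, 3.14, 3.14].

## Interface

Orientations are given as a unit quaternion [w, x, y, z].
In Python, from cell import arm gives the robot as it stands.
- The arm moves only by the shell command python3 -m crank 'ROWS'. ROWS is JSON, a list that holds one entry, the list of rows, each a list of 5 numbers: the shift along the tool's x, y, z in cm, then the turn about the tool's z in rad, then the closure, from -1 (fully open) to 1 (shut). In form: [[[x, y, z, twist, fingers], ...]]. A call has 1 to 12 rows; each row shifts and turns the commanded pose from where the row before left it, along the tool's axes as they then stand; what a row does not reach is not made up. A row lasts 1/8 s, in which the tool goes at most 62.5 mm and 10.7 degrees, less where a joint would pass 70% of its speed; a pose out of reach is approached as far as the arm can. A call with a gripper value outside its range is refused whole. The fingers move at their own pace and stop on an object; the grip force is fixed at half the most. Time passes only in rows, so rows that do not move let the fingers close. It gives the time, the measured TCP pose, the force, the opening and the grip force at its end, in the units of the state.
- arm.observe(): the state, without advancing time (a new reading comes with each control period).
- arm.capture(name): name is "scene" or "top" or "wrist"; returns (picture, depth): 384x512x3 uint8, red, green, blue; 384x512 float32, m along the optical axis (not along the pixel's ray), 0 where there is no reading.
- arm.camera_params(name): a dict with "fx", "fy", "cx", "cy" (pixels), "R" (3x3) and "t" (3): a world point X has camera coordinates R X + t. Camera axes: x right, y down, z forward; pixel columns grow to the right and rows downward; lengths in m; the calibration is good to about 2 mm. A picture is of the moment at which its call begins: read the wrist's pose just before it. camera_params takes no time and is no camera call; for the wrist camera it gives the pose at the moment of the call.
- arm.close_job(): hands the job in; it is judged then, once.
Trained networks look in the newest picture that a camera, given by its name, has taken for a name from the list of things; names that differ only in an ending like _2 or _b are one class to them, and where a whole thing is asked for, a point or a joint stands for the part that bears it (a point fixed in the world has none). Each returns a list of dicts, best first, with "conf" (0 to 1); they miss things now and then, are a little off and sometimes report something else, mostly with a low value. They report only what shows in the picture. A call takes as long as a camera call. They do not tell look-alikes from the thing itself.
- arm.find_in(camera, name): "bbox" ([left, top, right, bottom] in pixels, round what is visible of it).
- arm.trace(camera, name): "mask" (384x512 bool, what is visible of it) and "bbox" ([left, top, right, bottom] in pixels, round what is visible of it).
- arm.place_of(camera, name): "xy" ([column, row] in pixels: a listed point, or the origin of a listed thing).
The state is a dict: "time": time; "joint_positions": joint angles; "dq": joint speeds; "effort": joint torques, N m; "tool_pos": TCP position; "tcp_rot": TCP orientation; "wrist_force": force on the tool from outside, world axes, zero at the start; "ft_torque": the same for the moment, N m; "finger_gap": finger opening in m; "grasp_force": force on a finger pad.
Only numpy, scipy, OpenCV 4.12 (cv2) and the standard library are available. Lean on these libraries where they do the work, as an engineer would, in place of code of your own. Each camera call takes 0.05 s, during which the arm holds its last target. There are 200 camera calls.

## Task

Stack the optical parts in the blue-jawed filter holder in this order from the bottom: clear lens, white spacer, amber filter, and last the brass retaining ring, each lying flat and centred on the one below. Put the green filter away, flat, well inside the red storage pad (at any time), and leave the blue filter where it is. Set the glass parts down gently, never let them drop.

Things in the scene. Friction and masses are not known exactly. Their poses are not given: they have to be found in the camera images.
- holder: the filter holder, fixed: cream base plate 110 (x) by 80 (y) by 12 mm with a dark-blue curved jaw on the +x and on the -x side of its seat, tops 56 mm above the bench. Its +y and -y sides are open (over 42 mm), so fingers closing along its y axis can go down beside the seat. Origin: centre of the plate's underside, under the seat; z up; yaw varies by up to 23 degrees
- holder_seat (a point): centre of the top of the holder's round aluminium seat (41 mm across), 20 mm above the bench, where the stack begins. The jaws leave a round space 52 mm wide for the 44 mm parts, flaring over their top 10 mm to a mouth 64 mm wide. Axes as the holder's
- pad: the storage pad: a round red disc with grey middle, 120 mm across, flat, 6 mm thick, fixed to the bench; origin at the centre of its underside
- lens: the clear lens: a flat round cell 44 mm across and 10 mm thick, lying flat and loose on the bench; origin at the centre of its underside, z up through its axis. Dark steel rim, very pale, nearly white face 35 mm across
- spacer: the spacer: a white plastic ring, 44 mm outside, 26 mm hole, 10 mm thick, lying flat and loose; origin at the centre of its underside, z up
- amber_filter: the amber filter: a flat round cell 44 mm across and 10 mm thick, lying flat and loose on the bench; origin at the centre of its underside, z up through its axis. Aluminium rim, orange face 35 mm across
- brass_ring: the retaining ring: a brass ring, 44 mm outside, 28 mm hole, 14 mm thick, lying flat and loose; origin at the centre of its underside, z up. It has no thread: it holds the stack by its weight
- green_filter: the green filter: a flat round cell 44 mm across and 10 mm thick, lying flat and loose on the bench; origin at the centre of its underside, z up through its axis. Aluminium rim, green face 35 mm across
- blue_filter: the blue filter, not needed: a flat round cell 44 mm across and 10 mm thick, lying flat and loose on the bench; origin at the centre of its underside, z up through its axis. Aluminium rim, blue face 35 mm across
There are look-alikes about, which are no part of the job. Leave any pink look-alike of the brass_ring alone.

How it is judged:
On the way, in this order (a step that is already met when the one before it is completed fails the run):
1. the lens lies on the holder's seat (horizontal distance between lens and holder below 0.009 m and z of lens in the frame of holder between 0.017 and 0.023 m and angle between lens's own z axis and vertical below 0.15 rad and linear speed of lens below 0.03 m/s), for 0.2 s.
2. the spacer lies on the lens (horizontal distance between spacer and holder below 0.009 m and z of spacer in the frame of holder between 0.027 and 0.033 m and angle between spacer's own z axis and vertical below 0.15 rad and linear speed of spacer below 0.03 m/s), for 0.2 s.
3. the amber filter lies on the spacer (horizontal distance between amber_filter and holder below 0.009 m and z of amber_filter in the frame of holder between 0.037 and 0.043 m and angle between amber_filter's own z axis and vertical below 0.15 rad and linear speed of amber_filter below 0.03 m/s), for 0.2 s.
4. the brass ring lies on the amber filter (horizontal distance between brass_ring and holder below 0.009 m and z of brass_ring in the frame of holder between 0.047 and 0.053 m and angle between brass_ring's own z axis and vertical below 0.15 rad and linear speed of brass_ring below 0.03 m/s), for 0.2 s.
At the end, for the whole second after the job is handed in: Lens, spacer, amber filter, brass ring lie flat in the holder, each within 9 mm of its axis, undersides 20, 30, 40, 50 mm (+-3) above the bench; the green filter flat on the pad within 36 mm of its centre; the blue filter within 20 mm of its start; all released, at rest (all of step 1 and all of step 2 and all of step 3 and all of step 4 and horizontal distance between green_filter and pad below 0.036 m and height (world z) of green_filter between 0.003 and 0.009 m and angle between green_filter's own z axis and vertical below 0.1 rad and linear speed of green_filter below 0.03 m/s and distance of blue_filter from where it was at the start of the episode below 0.02 m); the robot touches nothing.
It fails at once if the blue filter is moved (over 20 mm) (distance of blue_filter from where it was at the start of the episode above 0.02 m).
It fails at once if the lens or the amber filter is dropped into the holder, or the green filter onto the pad (faster than 0.6 m/s there) ((horizontal distance between lens and holder below 0.04 m and height (world z) of lens below 0.075 m and linear speed of lens above 0.6 m/s) or (horizontal distance between amber_filter and holder below 0.04 m and height (world z) of amber_filter below 0.075 m and linear speed of amber_filter above 0.6 m/s) or (horizontal distance between green_filter and pad below 0.06 m and height (world z) of green_filter below 0.04 m and linear speed of green_filter above 0.6 m/s)).
It also fails if it takes over 96 s, if anything falls off the work surface, if the arm or the gripper's body presses on something with over 40 N, if the wrist force passes 120 N, or if a joint passes its speed limit or range.

## Working session

There is one attempt and no reset: what is moved stays moved. The work goes in short steps, Python scripts to look and compute and a shell command to move; the robot and the scene stay as the last step left them, time stands still between calls to the robot, and variables do not carry over. Pictures are saved under pics/ and viewed, at most 14 in all, crops included, and the job is handed in when it is done.

```bash
mkdir -p pics; ls
cat > h.py <<'E'
import numpy as np, cv2
from cell import arm
from scipy.spatial.transform import Rotation as Ro
def ray(cam,uv,z,P=None):
    P=P or arm.camera_params(cam); R=np.array(P["R"]);t=np.array(P["t"])
    d=R.T@np.array([(uv[0]-P["cx"])/P["fx"],(uv[1]-P["cy"])/P["fy"],1.]); c=-R.T@t
    return c+d*(z-c[2])/d[2]
def save(im,n): cv2.imwrite('pics/'+n,cv2.cvtColor(im,cv2.COLOR_RGB2BGR))
E
python3 - <<'E'
from h import *
s=arm.observe();print(s, arm.pinch_z)
for c in("scene","top"):
    im,d=arm.capture(c);save(im,c+'0.png'); np.save(c+'d.npy',d)
    if c=="top":
        for n,z in dict(holder=.02,holder_seat=.02,pad=.006,lens=.01,spacer=.01,amber_filter=.01,brass_ring=.014,green_filter=.01,blue_filter=.01).items():
            for r in arm.trace(c,n)[:3]:
                b=r["bbox"];m=r["mask"];ys,xs=np.nonzero(m)
                (u,v),rad=cv2.minEnclosingCircle(np.c_[xs,ys].astype(np.float32))
                print(n,round(r["conf"],2),np.round(b),ray(c,(u,v),z).round(4),len(xs))
E
```

```text
pics
{'time': 0.0, 'joint_positions': array([-1.2136766 ,  0.31174419,  0.01400377,  1.51306287, -0.00436411,
        1.31918725, -0.02721021]), 'dq': array([-1.47823741e-03, -6.08108550e-04, -1.76080952e-03, -4.20744060e-05,
       -1.17972670e-03, -9.24099982e-04,  1.08944327e-03]), 'effort': array([ 3.66558470e-04, -3.79913628e+01,  1.46263372e-01, -2.30586416e+01,
        1.23284446e-02,  1.35987080e-02,  2.62816350e-06]), 'tool_pos': array([0.21330588, 0.50616232, 0.2302086 ]), 'tcp_rot': array([-1.68095100e-04,  1.98059264e-01,  9.80189330e-01, -1.17387411e-03]), 'wrist_force': array([0.84329014, 0.74780951, 0.06581876]), 'ft_torque': array([-0.07372574,  0.02484728, -0.01694017]), 'grasp_force': 0.0, 'finger_gap': 0.08514610838035706} -0.0187
holder 0.97 [123. 166. 154. 205.] [0.5269 0.2973 0.02  ] 1229
holder_seat 0.94 [123. 165. 155. 210.] [0.526  0.2954 0.02  ] 1227
pad 0.66 [198. 152. 210. 172.] [0.5944 0.1279 0.006 ] 131
pad 0.65 [334. 160. 383. 200.] [ 0.5286 -0.2965  0.006 ] 1436
lens 0.79 [289. 203. 309. 213.] [ 0.464  -0.1309  0.01  ] 200
lens 0.26 [286. 150. 304. 168.] [ 0.5942 -0.1333  0.01  ] 204
amber_filter 0.74 [289. 152. 306. 168.] [ 0.5941 -0.1331  0.01  ] 190
brass_ring 0.52 [241. 208. 255. 224.] [0.4464 0.0044 0.014 ] 58
brass_ring 0.51 [246. 237. 263. 254.] [ 0.3581 -0.0111  0.014 ] 119
brass_ring 0.5 [276. 235. 278. 238.] [ 0.3803 -0.0688  0.014 ] 10
green_filter 0.65 [244. 149. 259. 166.] [ 0.5997 -0.0077  0.01  ] 193
```

Run:
```python
import cv2
im=cv2.imread('pics/top0.png')[110:290,90:420]
cv2.imwrite('pics/topc.png',cv2.resize(im,None,fx=2.42,fy=2.42,interpolation=cv2.INTER_CUBIC))
```

```text
(no output)
```

View pics/topc.png

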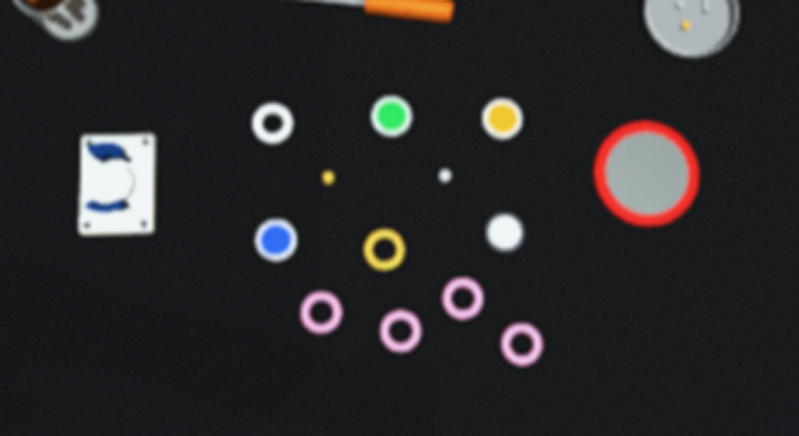

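View pics/scene0.png

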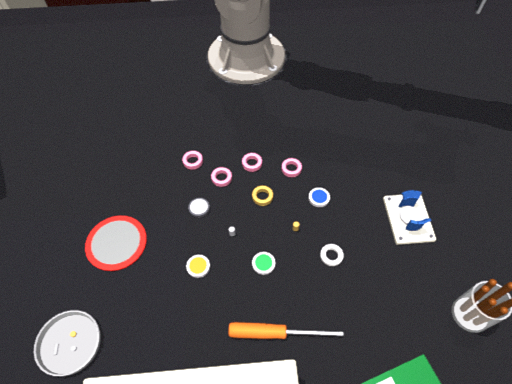

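The pictures show, in the top crop: spacer (272,123), green (391,116), amber (502,118), lens (505,232), brass (384,250), blue (276,240), pad (647,174) and the holder at about (117,184). Four pink rings lie nearest the robot. I'll compute the positions from blobs.

Run:
```python
from h import *
im=cv2.imread('pics/top0.png'); d=np.load('topd.npy')
g=im.max(2)
c="top";P=arm.camera_params(c)
print({k:np.round(v,4).tolist() for k,v in P.items()})
for n,(x,y),z in [("spacer",(272,123),.01),("green",(391,116),.01),("amber",(502,118),.01),("lens",(505,232),.01),("brass",(384,250),.014),("blue",(276,240),.01),("pad",(647,174),.006),("holder",(117,184),.012)]:
    u,v=int(x/2.42+90),int(y/2.42+110); r={'pad':26,'holder':26}.get(n,12)
    w=(g[v-r:v+r+1,u-r:u+r+1]>75).astype(np.uint8)
    cs,_=cv2.findContours(w,cv2.RETR_EXTERNAL,cv2.CHAIN_APPROX_NONE); k=max(cs,key=cv2.contourArea)
    M=cv2.moments(k); uv=(M['m10']/M['m00']+u-r,M['m01']/M['m00']+v-r)
    print(n,np.round(uv,1),ray(c,uv,z,P).round(4),'size px',cv2.minAreaRect(k)[1:],'d',d[int(uv[1]),int(uv[0])])
W=arm.camera_params("wrist");R=np.array(W["R"]);s=arm.observe();q=s["tcp_rot"]
T=Ro.from_quat([q[1],q[2],q[3],q[0]]).as_matrix()
print("wrist cam in tool",(T.T@(-R.T@np.array(W["t"])-s["tool_pos"])).round(4),(R@T).round(3),W["fx"])
```

```text
{'fx': 347.5357, 'fy': 347.5357, 'cx': 255.477, 'cy': 194.0229, 'R': [[-0.0249, -0.9992, 0.0326], [-0.9909, 0.0203, -0.1328], [0.132, -0.0356, -0.9906]], 't': [-0.0038, 0.4973, 0.8874]}
spacer [202.3 160.4] [0.596  0.1276 0.01  ] size px ((17.0, 17.0), 90.0) d 0.96390575
green [251.3 157.5] [ 0.6018 -0.007   0.01  ] size px ((17.0, 17.0), 90.0) d 0.9586444
amber [297.1 158.6] [ 0.5967 -0.1335  0.01  ] size px ((17.0, 16.0), 90.0) d 0.95975256
lens [298.2 205.5] [ 0.4663 -0.1313  0.01  ] size px ((15.0, 15.0), 90.0) d 0.94601953
brass [248.4 212.7] [0.4496 0.0046 0.014 ] size px ((17.0, 17.0), 90.0) d 0.9471871
blue [203.6 208.7] [0.4632 0.1247 0.01  ] size px ((18.0, 17.0), 90.0) d 0.9358842
pad [356.7 181.3] [ 0.5305 -0.2973  0.006 ] size px ((44.0, 44.0), 90.0) d 0.96165884
holder [137.9 185.8] [0.5287 0.2998 0.012 ] size px ((32.0, 43.0), 0.0) d 0.9286421
wrist cam in tool [ 0.0778 -0.0009 -0.1431] [[-0.     1.     0.   ]
 [-0.952 -0.    -0.305]
 [-0.305 -0.     0.952]] 266.1618623326838
```

```bash
python3 -m crank '[[[-5.3,-1,0,0,-1],[-5.3,-1,0,0,-1],[-5.3,-1,0,0,-1],[-5.3,-1,0,0,-1],[-5.3,-1,0,0,-1],[-5.3,-1,0,0,-1],[-5.3,-1,0,0,-1],[0,0,2,-0.13,-1],[0,0,2,-0.13,-1],[0,0,2,-0.14,-1],[0,0,0,0,-1]]]'
cat >> h.py <<'E'
def tool():
    s=arm.observe();q=s["tcp_rot"];return Ro.from_quat([q[1],q[2],q[3],q[0]]).as_matrix(),np.array(s["tool_pos"])
def cmd(p,yawx=None):
    "print cm move in tool axes to world p; twist to bring tool x to world yaw"
    T,o=tool();print("tcp",o.round(4),"yaw x",np.arctan2(T[1,0],T[0,0]).round(3),"tilt",T[2].round(3),"move cm",(100*T.T@(np.array(p)-o)).round(2), "twist",None if yawx is None else round((np.arctan2(T[1,0],T[0,0])-yawx+np.pi/2)%np.pi-np.pi/2,3))
E
python3 - <<'E'
from h import *
P=arm.camera_params("wrist");im,d=arm.capture("wrist");save(im,"w1.png")
print(arm.place_of("wrist","holder_seat")[:2])
for r in arm.place_of("wrist","holder_seat")[:2]: print(ray("wrist",r["xy"],.02,P))
cmd((.5287,.2998,.17))
E
```

```text
time: 1.92
tool_pos: [0.527, 0.2976, 0.1694]
tcp_rot: [-0.002, 0.0, 1.0, -0.001]
wrist_force: [0.4, 0.1, 0.1]
finger_gap: 0.0852
grasp_force: 0.0
[{'xy': [260.7, 181.5], 'conf': 0.86}, {'xy': [29.9, 230.0], 'conf': 0.62}]
[0.52843695 0.29789026 0.02      ]
[0.58923788 0.01872649 0.02      ]
tcp [0.5289 0.2987 0.1724] yaw x 3.141 tilt [-0.002  0.001 -1.   ] move cm [0.02 0.11 0.24] twist None
```

View pics/w1.png

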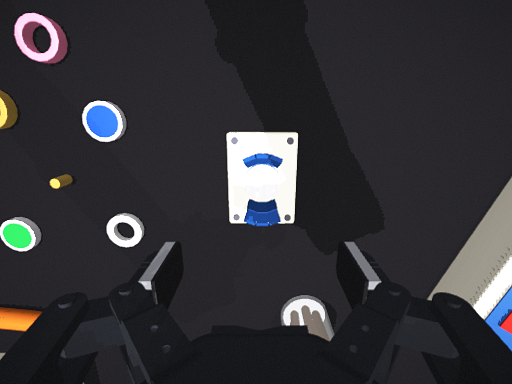

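The wrist picture shows the holder plate at (228–298, 132–223) nearly aligned with the tool, with its jaws at (263,160) and (263,212). I'll fit the plate to get its yaw and centre, and check the reading noise.

Run:
```python
from h import *
P=arm.camera_params("wrist");im,d=arm.capture("wrist")
hsv=cv2.cvtColor(im,cv2.COLOR_RGB2HSV)
w=((im.max(2)>90)).astype(np.uint8);w[:,:200]=0;w[:,330:]=0;w[:110]=0;w[250:]=0
cs,_=cv2.findContours(w,cv2.RETR_EXTERNAL,cv2.CHAIN_APPROX_NONE);k=max(cs,key=cv2.contourArea)
pts=np.array([ray("wrist",q,.012,P)[:2] for q in k[:,0]])
r=cv2.minAreaRect((pts*1000).astype(np.float32));print(r)
o=np.array([arm.observe()["tool_pos"]]);print(o)
for i in range(3):
    arm.capture("wrist");print(arm.observe()["tool_pos"].round(4),[ray("wrist",q["xy"],.02).round(4) for q in arm.place_of("wrist","holder_seat")[:1]])
```

```text
((530.005126953125, 298.743896484375), (80.21458435058594, 112.6723861694336), 89.85828399658203)
[[0.52901776 0.29876583 0.17262998]]
[0.529  0.2988 0.1726] [array([0.5252, 0.2974, 0.02  ])]
[0.5287 0.2987 0.1723] [array([0.5271, 0.2993, 0.02  ])]
[0.5285 0.2986 0.1719] [array([0.526 , 0.2975, 0.02  ])]
```

```bash
python3 -m crank '[[[0.8,-5.4,0,0,-1],[0.8,-5.4,0,0,-1],[0.8,-5.4,0,0,-1],[0.8,-5.4,0,0,-1],[0.8,-5.4,0,0,-1],[0.8,-5.4,0,0,-1],[0.8,-5.4,0,0,-1],[0.6,-5.2,2,0,-1],[0,0,2,0,-1],[0,0,0,0,-1],[0,0,0,0,-1]]]'
cat >> h.py <<'E'
def disc(guess,z,half=.03,thr=75,tag=None,f=None):
    "centre of the bright blob nearest guess, seen by wrist camera, as top-face outline at height z"
    P=arm.camera_params("wrist");im,_=arm.capture("wrist")
    if tag: save(im,tag)
    R=np.array(P["R"]);c=R@np.array([*guess,z])+np.array(P["t"]);u,v=P["fx"]*c[0]/c[2]+P["cx"],P["fy"]*c[1]/c[2]+P["cy"]
    r=int(P["fx"]*half/c[2]);w=np.zeros(im.shape[:2],np.uint8);cv2.circle(w,(int(u),int(v)),r,1,-1)
    w&=(im.max(2)>thr).astype(np.uint8) if f is None else f(im).astype(np.uint8)
    cs,_=cv2.findContours(w,cv2.RETR_EXTERNAL,cv2.CHAIN_APPROX_NONE);k=max(cs,key=cv2.contourArea)
    pts=np.array([ray("wrist",q,z,P)[:2] for q in k[:,0]])*1000
    e=cv2.fitEllipse(pts.astype(np.float32));print("disc",np.round(e[0],1),"axes mm",np.round(e[1],1),"px",round(u),round(v));return np.array(e[0])/1000
E
python3 - <<'E'
from h import *
p=disc((.4663,-.1313),.01,tag="w2.png"); cmd((*p,0),np.pi)
E
```

```text
time: 3.8
tool_pos: [0.4676, -0.1309, 0.132]
tcp_rot: [0.001, -0.002, 1.0, 0.0]
wrist_force: [-0.1, -0.7, -0.2]
finger_gap: 0.0857
grasp_force: 0.0
disc [ 465.3 -132.5] axes mm [42.7 43.1] px 260 185
tcp [ 0.4679 -0.1308  0.1322] yaw x -3.138 tilt [-0.002  0.    -1.   ] move cm [ 0.28 -0.17 13.22] twist 0.003
```

View pics/w2.png

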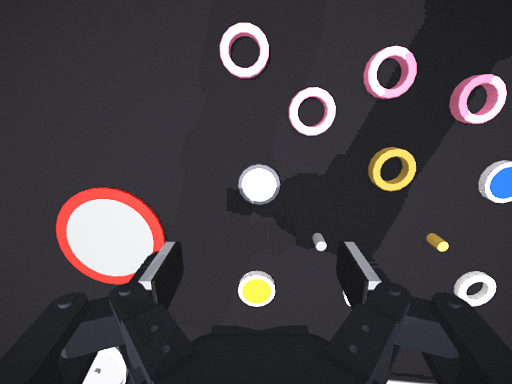

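The lens is at (260,185) in the wrist picture, and its fitted diameter is 43 mm, as it should be. I'll descend and grasp it.

```bash
python3 -m crank '[[[0.25,-0.15,4,0,-1],[0,0,4,0,-1],[0,0,3,0,-1],[0,0,1.7,0,-1],[0,0,0.6,0,-1],[0,0,0,0,-1],[0,0,0,0,-1]]]'; python3 -m crank '[[[0,0,0,0,0],[0,0,0,0,1],[0,0,0,0,1],[0,0,0,0,1],[0,0,0,0,1],[0,0,0,0,1]]]'
```

```text
time: 4.72
tool_pos: [0.4655, -0.1333, -0.0006]
tcp_rot: [0.001, -0.001, 1.0, -0.0]
wrist_force: [0.1, -0.7, 0.5]
finger_gap: 0.0853
grasp_force: 0.0
time: 5.48
tool_pos: [0.4648, -0.1333, -0.0008]
tcp_rot: [0.001, -0.001, 1.0, 0.0]
wrist_force: [-1.1, 1.0, 6.1]
finger_gap: 0.0414
grasp_force: 59.8
```

```bash
python3 -m crank '[[[0,0,-3,0,1],[0,0,-4,0,1],[0,0,-4,0,1],[0,0,0,0,1],[0,0,0,0,1]]]'
python3 - <<'E'
from h import *
T,o=tool();im,d=arm.capture("wrist");save(im,"w3.png");print(o,arm.observe()["finger_gap"])
P=arm.camera_params("wrist")
for dz in(0,-.0187):
  c=np.array(P["R"])@(o+T@[0,0,dz])+np.array(P["t"]);print(c,P["fx"]*c[0]/c[2]+P["cx"],P["fy"]*c[1]/c[2]+P["cy"])
E
```

```text
time: 6.1
tool_pos: [0.4636, -0.133, 0.1077]
tcp_rot: [-0.001, -0.001, 1.0, 0.0]
wrist_force: [-0.9, 0.4, -1.1]
finger_gap: 0.0409
grasp_force: 60.6
[ 0.46361551 -0.13298444  0.10771045] 0.04129844301300112
[0.00080773 0.03148886 0.15964243] 260.6487259875676 245.22727026155897
[0.00080123 0.03716094 0.14182341] 260.805729880425 262.4682759062478
```

View pics/w3.png

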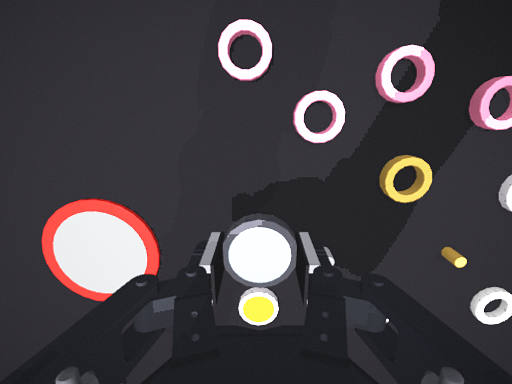

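The lens is held level and centred between the pads, with its face at (260,253). I'll carry it to the holder.

```bash
python3 -m crank '[[[-0.8,5.4,0,0,1],[-0.8,5.4,0,0,1],[-0.8,5.4,0,0,1],[-0.8,5.4,0,0,1],[-0.8,5.4,0,0,1],[-0.8,5.4,0,0,1],[-0.8,5.4,0,0,1],[-0.8,5.4,0,0,1],[0,0,0,0,1],[0,0,0,0,1],[0,0,0,0,1]]]'
python3 - <<'E'
from h import *
P=arm.camera_params("wrist");im,d=arm.capture("wrist");save(im,"w4.png")
cmd((.5285,.2985,.02),np.pi)
print([(q["conf"],ray("wrist",q["xy"],.02).round(4)) for q in arm.place_of("wrist","holder_seat")[:2]])
E
```

```text
time: 7.52
tool_pos: [0.5278, 0.2963, 0.1074]
tcp_rot: [-0.001, 0.001, 1.0, -0.001]
wrist_force: [-0.6, 0.0, 0.0]
finger_gap: 0.0412
grasp_force: 60.8
tcp [0.528  0.2965 0.1078] yaw x 3.14 tilt [ 0.001 -0.002 -1.   ] move cm [-0.06  0.21  8.78] twist -0.002
[(0.63, array([0.5291, 0.3004, 0.02  ]))]
```

View pics/w4.png

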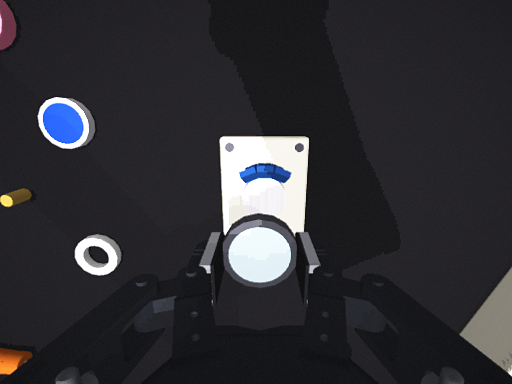

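```bash
python3 -m crank '[[[-0.05,0.2,2,0,1],[0,0,2,0,1],[0,0,2,0,1],[0,0,1.2,0,1],[0,0,0.8,0,1],[0,0,0.6,0,1],[0,0,0,0,1],[0,0,0,0,1]]]'; python3 -m crank '[[[0,0,0.2,0,1],[0,0,0.1,0,1],[0,0,0,0,1],[0,0,0,0,1]]]';python3 -c "
from h import *
cmd((.5285,.2985,.02),np.pi)"
```

```text
time: 8.62
tool_pos: [0.5287, 0.3011, 0.0229]
tcp_rot: [0.001, -0.001, 1.0, 0.0]
wrist_force: [0.5, 0.5, 0.0]
finger_gap: 0.0413
grasp_force: 60.9
time: 9.12
tool_pos: [0.5283, 0.3009, 0.0193]
tcp_rot: [0.0, -0.001, 1.0, 0.0]
wrist_force: [0.1, -0.4, -0.4]
finger_gap: 0.0411
grasp_force: 61.1
tcp [0.5283 0.3009 0.0193] yaw x -3.14 tilt [-0.  0. -1.] move cm [-0.02 -0.24 -0.07] twist 0.001
```

```bash
python3 -m crank '[[[0,-0.15,0,0,1],[0,0,0.1,0,1],[0,0,0,0,1],[0,0,0,0,1]]]'; python3 -m crank '[[[0,0,0.1,0,1],[0,0,0,0,1],[0,0,0,0,1]]]'
```

```text
time: 9.62
tool_pos: [0.5283, 0.2993, 0.0193]
tcp_rot: [0.0, -0.001, 1.0, 0.0]
wrist_force: [-2.7, -0.7, 5.6]
finger_gap: 0.041
grasp_force: 61.5
time: 10.0
tool_pos: [0.5283, 0.2993, 0.0192]
tcp_rot: [0.0, -0.001, 1.0, 0.0]
wrist_force: [-3.1, -2.0, 10.3]
finger_gap: 0.0413
grasp_force: 62.0
```

Contact is felt on the seat. I'll release, rise and look.

```bash
python3 -m crank '[[[0,0,-0.1,0,0.2],[0,0,0,0,-0.3],[0,0,0,0,-1],[0,0,0,0,-1],[0,0,-3,0,-1],[0,0,-5,0,-1],[0,0,-4,0,-1],[0,0,0,0,-1],[0,0,0,0,-1]]]'
python3 - <<'E'
from h import *
im,d=arm.capture("wrist")
save(cv2.resize(im[80:280,160:360],None,fx=3,fy=3),"w5.png")
cmd((.5285,.2985,.02),np.pi)
P=arm.camera_params("wrist")
for n,z in(("holder_seat",.02),("lens",.02)): print(n,[(q["conf"],ray("wrist",q["xy"],z,P).round(4)) for q in arm.place_of("wrist",n)[:2]])
E
```

```text
time: 11.12
tool_pos: [0.5277, 0.2991, 0.1376]
tcp_rot: [-0.001, -0.001, 1.0, -0.0]
wrist_force: [-0.7, -0.1, -0.3]
finger_gap: 0.0854
grasp_force: 0.0
tcp [0.5272 0.2988 0.1367] yaw x -3.14 tilt [ 0.003 -0.002 -1.   ] move cm [-1.600e-01 -1.000e-02  1.167e+01] twist 0.001
holder_seat []
lens [(0.92, array([0.5309, 0.298 , 0.02  ]))]
```

View pics/w5.png

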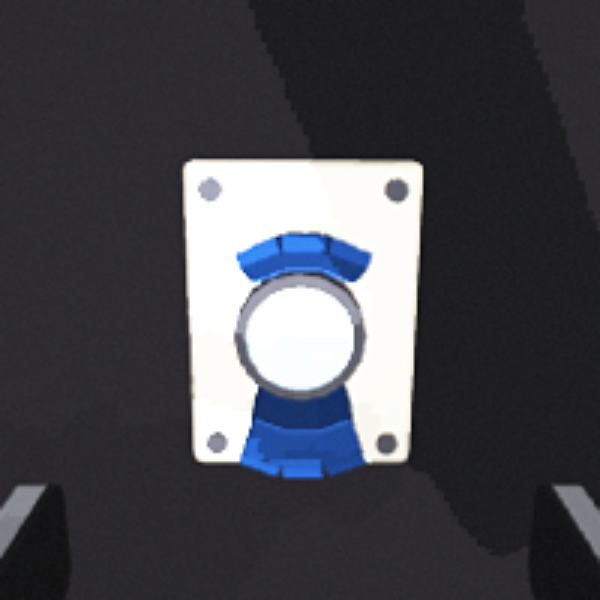

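The lens lies flat on the seat at crop (300,335), centred between the plate edges. Next is the spacer.

```bash
python3 -m crank '[[[-1.7,-4.3,0,0,-1],[-1.7,-4.3,0,0,-1],[-1.7,-4.3,0,0,-1],[-1.7,-4.2,0,0,-1],[0,0,0,0,-1],[0,0,0,0,-1],[0,0,0,0,-1]]]'
python3 - <<'E'
from h import *
p=disc((.596,.1276),.01); cmd((*p,-.001),np.pi)
E
```

```text
time: 12.15
tool_pos: [0.5956, 0.1306, 0.1377]
tcp_rot: [-0.001, -0.002, 1.0, 0.001]
wrist_force: [0.2, 0.5, 1.0]
finger_gap: 0.0851
grasp_force: 0.0
disc [594.7 126.5] axes mm [42.8 44.3] px 257 186
tcp [0.5957 0.1305 0.1378] yaw x -3.137 tilt [ 0.001  0.001 -1.   ] move cm [ 0.09 -0.42 13.88] twist 0.004
```

```bash
python3 -m crank '[[[0.1,-0.4,4,0,-1],[0,0,4,0,-1],[0,0,3.2,0,-1],[0,0,1.9,0,-1],[0,0,0.6,0,-1],[0,0,0,0,-1],[0,0,0,0,0],[0,0,0,0,1],[0,0,0,0,1],[0,0,0,0,1],[0,0,0,0,1],[0,0,0,0,1]]]'; python3 -m crank '[[[0,0,-3,0,1],[0,0,-4,0,1],[0,0,-4,0,1],[0,0,0,0,1],[0,0,0,0,1]]]'
python3 - <<'E'
from h import *
cmd((.5285,.2985,.12),np.pi);disc(tool()[1][:2],tool()[1][2]+.01,thr=130)
E
```

```text
time: 13.7
tool_pos: [0.5965, 0.1247, 0.003]
tcp_rot: [0.001, -0.001, 1.0, 0.0]
wrist_force: [-0.7, -0.2, 4.8]
finger_gap: 0.0402
grasp_force: 59.8
time: 14.32
tool_pos: [0.595, 0.1243, 0.111]
tcp_rot: [-0.0, -0.001, 1.0, 0.0]
wrist_force: [-0.6, 0.1, -0.7]
finger_gap: 0.0401
grasp_force: 60.6
tcp [0.595  0.1243 0.111 ] yaw x -3.14 tilt [ 0.001  0.    -1.   ] move cm [ 6.63 17.42 -0.89] twist 0.001
disc [591.1 123.2] axes mm [39.9 43.1] px 261 253
```

```bash
python3 - <<'E'
from h import *
for t in(60,90,130):disc(tool()[1][:2],tool()[1][2]+.01,thr=t,half=.026,tag="w6.png")
im=cv2.imread("pics/w6.png");cv2.imwrite("pics/w6c.png",cv2.resize(im[190:320,190:330],None,fx=4,fy=4))
E
python3 -m crank '[[[1.7,4.3,0,0,1],[1.7,4.4,0,0,1],[1.7,4.4,0,0,1],[1.6,4.4,0,0,1],[0,0,0,0,1],[0,0,0,0,1],[0,0,0,0,1],[0,0,0,0,1]]]'
```

```text
disc [590.  123.2] axes mm [40.7 45.2] px 261 253
disc [589.8 123.2] axes mm [40.5 44.7] px 261 253
disc [590.4 123.1] axes mm [40. 43.] px 261 253
time: 15.52
tool_pos: [0.5291, 0.2975, 0.1112]
tcp_rot: [0.0, 0.001, 1.0, -0.0]
wrist_force: [-1.0, 0.2, 0.4]
finger_gap: 0.0397
grasp_force: 60.6
```

View pics/w6c.png

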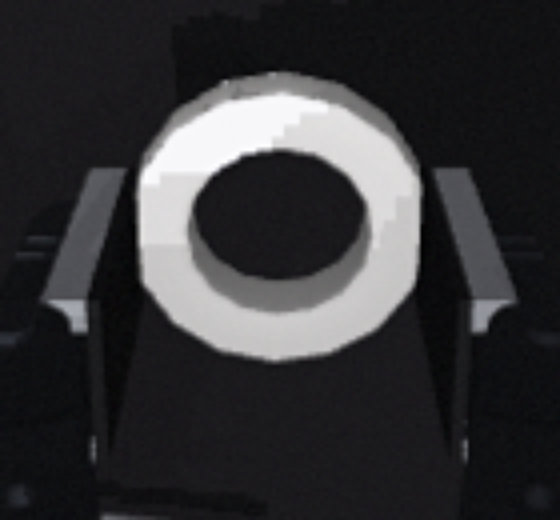

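The spacer is held level but sits about 2.5 mm towards -x in the pads (rim centre at crop row about 226). I'll correct for that and lower it.

```bash
python3 -m crank '[[[-0.2,0,2,0,1],[0,0,2,0,1],[0,0,1.6,0,1],[0,0,1.2,0,1],[0,0,0.6,0,1],[0,0,0,0,1],[0,0,0.2,0,1],[0,0,0,0,1],[0,0,0,0,1]]]'; python3 -m crank '[[[0,0,0.2,0,1],[0,0,0,0,1],[0,0,0,0,1]]]'
```

```text
time: 16.65
tool_pos: [0.5305, 0.2995, 0.0357]
tcp_rot: [0.0, -0.001, 1.0, 0.0]
wrist_force: [-0.2, -1.1, -0.3]
finger_gap: 0.04
grasp_force: 60.6
time: 17.02
tool_pos: [0.5302, 0.2993, 0.0332]
tcp_rot: [-0.0, -0.001, 1.0, -0.0]
wrist_force: [-0.5, -0.5, -0.1]
finger_gap: 0.0403
grasp_force: 60.6
```

```bash
python3 -m crank '[[[0,0,0.15,0,1],[0,0,0,0,1],[0,0,0,0,1]]]'; python3 -m crank '[[[0,0,0.15,0,1],[0,0,0,0,1],[0,0,0,0,1]]]'
```

```text
time: 17.4
tool_pos: [0.5304, 0.2993, 0.033]
tcp_rot: [0.0, -0.001, 1.0, 0.0]
wrist_force: [-1.6, -1.3, 4.3]
finger_gap: 0.0398
grasp_force: 61.3
time: 17.77
tool_pos: [0.5304, 0.2994, 0.033]
tcp_rot: [0.0, -0.001, 1.0, 0.0]
wrist_force: [-3.9, -1.7, 12.8]
finger_gap: 0.0402
grasp_force: 62.0
```

```bash
python3 -m crank '[[[0,0,-0.1,0,0.2],[0,0,0,0,-0.3],[0,0,0,0,-1],[0,0,0,0,-1],[0,0,-3,0,-1],[0,0,-5,0,-1],[0,0,-3,0,-1],[0,0,0,0,-1],[0,0,0,0,-1]]]'
python3 - <<'E'
from h import *
P=arm.camera_params("wrist");im,d=arm.capture("wrist")
save(cv2.resize(im[80:280,160:360],None,fx=3,fy=3),"w7.png")
cmd((.5967,-.1335,.13),np.pi)
for n,z in(("spacer",.03),("spacer",.03)): print(n,[(q["conf"],ray("wrist",q["xy"],z,P).round(4)) for q in arm.place_of("wrist",n)[:2]])
E
```

```text
time: 18.9
tool_pos: [0.5295, 0.299, 0.1401]
tcp_rot: [-0.001, -0.001, 1.0, -0.0]
wrist_force: [-0.6, -0.3, -0.6]
finger_gap: 0.0856
grasp_force: 0.0
tcp [0.5292 0.2988 0.1395] yaw x -3.14 tilt [ 0.003 -0.002 -1.   ] move cm [ -6.7  -43.23   1.  ] twist 0.001
spacer [(0.57, array([0.5284, 0.2976, 0.03  ]))]
spacer [(0.57, array([0.5284, 0.2976, 0.03  ]))]
```

View pics/w7.png

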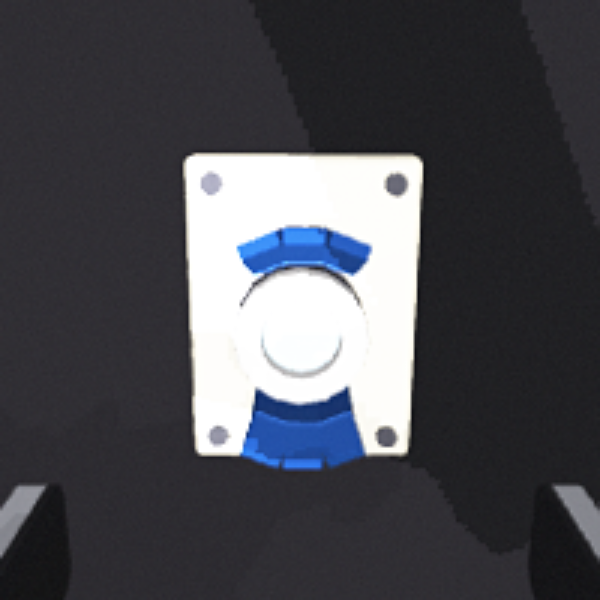

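The spacer lies flat and centred on the lens, at crop (302,335). Amber filter next.

```bash
python3 -m crank '[[[-0.9,-5.4,0,0,-1],[-0.8,-5.4,0,0,-1],[-0.8,-5.4,0,0,-1],[-0.8,-5.4,0,0,-1],[-0.9,-5.4,0,0,-1],[-0.8,-5.4,0,0,-1],[-0.9,-5.4,0,0,-1],[-0.8,-5.4,0,0,-1],[0,0,0,0,-1],[0,0,0,0,-1],[0,0,0,0,-1]]]'
python3 - <<'E'
from h import *
p=disc((.596,-.1335),.01); cmd((*p,-.001),np.pi)
E
```

```text
time: 20.42
tool_pos: [0.5978, -0.13, 0.1407]
tcp_rot: [-0.0, -0.002, 1.0, 0.001]
wrist_force: [-0.7, -0.8, 0.2]
finger_gap: 0.0855
grasp_force: 0.0
disc [ 595.6 -135.1] axes mm [43.6 45.3] px 257 183
tcp [ 0.5979 -0.1301  0.1409] yaw x -3.137 tilt [ 0.001  0.001 -1.   ] move cm [ 0.22 -0.52 14.19] twist 0.005
```

```bash
python3 -m crank '[[[0.3,-0.4,4,0,-1],[0,0,4,0,-1],[0,0,3.7,0,-1],[0,0,1.9,0,-1],[0,0,0.6,0,-1],[0,0,0,0,-1],[0,0,0,0,0],[0,0,0,0,1],[0,0,0,0,1],[0,0,0,0,1],[0,0,0,0,1],[0,0,0,0,1]]]'; python3 -m crank '[[[0,0,-3,0,1],[0,0,-4,0,1],[0,0,-4,0,1],[0,0,0,0,1],[0,0,0,0,1]]]'
python3 - <<'E'
from h import *
cmd((.5285,.2985,.12),np.pi)
P=arm.camera_params("wrist");im,_=arm.capture("wrist");h=cv2.cvtColor(im,cv2.COLOR_RGB2HSV)
m=((h[...,1]>120)&(h[...,2]>120)&(abs(h[...,0].astype(int)-24)<10)).astype(np.uint8);m[:190]=0;m[320:]=0;m[:,:190]=0;m[:,330:]=0
k=max(cv2.findContours(m,cv2.RETR_EXTERNAL,cv2.CHAIN_APPROX_NONE)[0],key=cv2.contourArea);print(cv2.boundingRect(k))
save(cv2.resize(im[190:320,190:330],None,fx=4,fy=4),"w8.png")
E
```

```text
time: 21.98
tool_pos: [0.596, -0.1369, 0.0009]
tcp_rot: [0.001, -0.001, 1.0, -0.0]
wrist_force: [-1.4, 0.3, 5.2]
finger_gap: 0.041
grasp_force: 60.4
time: 22.6
tool_pos: [0.5942, -0.1364, 0.1087]
tcp_rot: [-0.001, -0.001, 1.0, 0.0]
wrist_force: [-0.4, -0.4, -1.1]
finger_gap: 0.0405
grasp_force: 60.6
tcp [ 0.5942 -0.1364  0.1087] yaw x -3.14 tilt [ 0.001  0.    -1.   ] move cm [ 6.52 43.5  -1.1 ] twist 0.001
(229, 226, 61, 54)
```

View pics/w8.png

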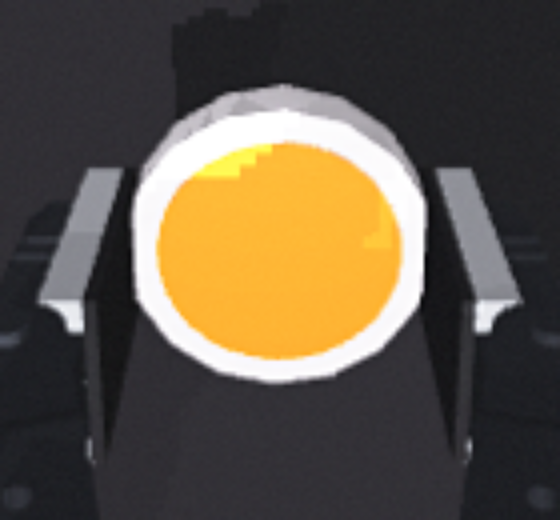

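Amber is held level and about 1 mm off centre, rim centre near crop (280,247). I'll carry it over.

```bash
python3 -m crank '[[[0.8,5.4,0,0,1],[0.8,5.4,0,0,1],[0.8,5.4,0,0,1],[0.8,5.4,0,0,1],[0.8,5.5,0,0,1],[0.8,5.5,0,0,1],[0.8,5.5,0,0,1],[0.9,5.5,0,0,1],[0,0,0,0,1],[0,0,0,0,1],[0,0,2,0,1],[0,0,2,0,1]]]'; python3 -m crank '[[[0,0,1.2,0,1],[0,0,0.8,0,1],[0,0,0.3,0,1],[0,0,0,0,1],[0,0,0.3,0,1],[0,0,0,0,1],[0,0,0,0,1]]]'
```

```text
time: 24.15
tool_pos: [0.5302, 0.2962, 0.0684]
tcp_rot: [0.0, 0.001, 1.0, -0.001]
wrist_force: [-0.5, 0.0, -0.2]
finger_gap: 0.0406
grasp_force: 60.7
time: 25.02
tool_pos: [0.5293, 0.2994, 0.0435]
tcp_rot: [0.0, -0.001, 1.0, 0.0]
wrist_force: [-0.2, 0.0, -0.2]
finger_gap: 0.0409
grasp_force: 60.7
```

```bash
python3 -m crank '[[[0,0,0.25,0,1],[0,0,0,0,1],[0,0,0,0,1]]]'; python3 -m crank '[[[0,0,0.15,0,1],[0,0,0,0,1],[0,0,0,0,1]]]'
```

```text
time: 25.4
tool_pos: [0.5295, 0.2995, 0.041]
tcp_rot: [0.0, -0.001, 1.0, 0.0]
wrist_force: [1.3, 0.2, 0.3]
finger_gap: 0.0407
grasp_force: 60.8
time: 25.78
tool_pos: [0.5296, 0.2995, 0.0409]
tcp_rot: [0.0, -0.001, 1.0, 0.0]
wrist_force: [-1.1, -1.0, 7.5]
finger_gap: 0.041
grasp_force: 61.4
```

Contact. I'll release, rise and look.

```bash
python3 -m crank '[[[0,0,-0.05,0,0.2],[0,0,0,0,-0.3],[0,0,0,0,-1],[0,0,0,0,-1],[0,0,-3,0,-1],[0,0,-4,0,-1],[0,0,-3,0,-1],[0,0,0,0,-1],[0,0,0,0,-1]]]'
python3 - <<'E'
from h import *
P=arm.camera_params("wrist");im,d=arm.capture("wrist")
save(cv2.resize(im[80:280,160:360],None,fx=3,fy=3),"w9.png")
cmd((.4496,.0046,.13),np.pi)
for n,z in(("amber_filter",.04),("amber_filter",.04)): print(n,[(q["conf"],ray("wrist",q["xy"],z,P).round(4)) for q in arm.place_of("wrist",n)[:2]])
E
```

```text
time: 26.9
tool_pos: [0.5286, 0.299, 0.1388]
tcp_rot: [-0.001, -0.001, 1.0, -0.0]
wrist_force: [-0.7, 1.3, 0.3]
finger_gap: 0.0855
grasp_force: 0.0
tcp [0.5282 0.2988 0.1382] yaw x -3.14 tilt [ 0.003 -0.002 -1.   ] move cm [  7.9  -29.41   0.88] twist 0.001
amber_filter [(0.67, array([0.5278, 0.2979, 0.04  ]))]
amber_filter [(0.67, array([0.5278, 0.2979, 0.04  ]))]
```

View pics/w9.png

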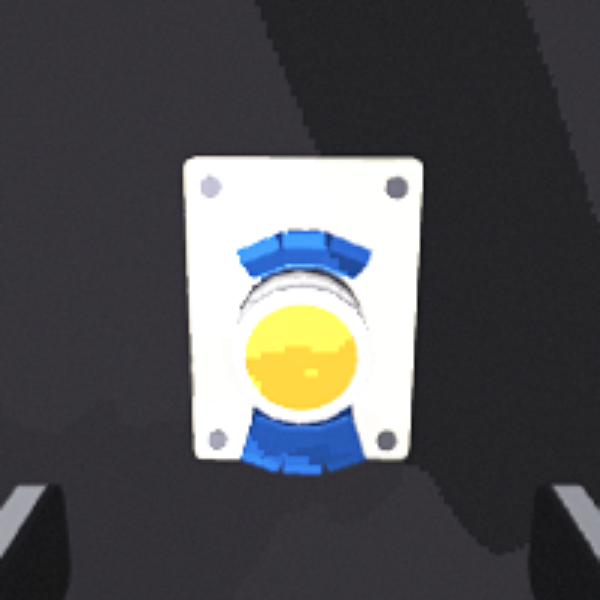

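Amber sits flat at crop (301,357). Now the brass ring.

```bash
python3 -m crank '[[[1.6,-5.9,0,0,-1],[1.6,-5.9,0,0,-1],[1.6,-5.9,0,0,-1],[1.6,-5.9,0,0,-1],[1.5,-5.8,0,0,-1],[0,0,0,0,-1],[0,0,0,0,-1],[0,0,0,0,-1]]]'
python3 - <<'E'
from h import *
f=lambda im:(lambda h:(h[...,1]>70)&(h[...,2]>60)&(abs(h[...,0].astype(int)-23)<14))(cv2.cvtColor(im,cv2.COLOR_RGB2HSV))
p=disc((.4496,.0046),.014,f=f,tag="w10.png"); cmd((*p,0.002),np.pi)
E
```

```text
time: 28.05
tool_pos: [0.4508, 0.007, 0.1395]
tcp_rot: [-0.0, -0.002, 1.0, 0.0]
wrist_force: [0.0, -0.1, -0.0]
finger_gap: 0.0856
grasp_force: 0.0
disc [447.9   3.2] axes mm [43.4 45.6] px 258 185
tcp [0.4508 0.007  0.1395] yaw x -3.137 tilt [ 0.  0. -1.] move cm [ 0.29 -0.39 13.75] twist 0.005
```

```bash
python3 -m crank '[[[0.3,-0.3,4,0,-1],[0,0,4,0,-1],[0,0,3.4,0,-1],[0,0,1.7,0,-1],[0,0,0.6,0,-1],[0,0,0,0,-1],[0,0,0,0,0],[0,0,0,0,1],[0,0,0,0,1],[0,0,0,0,1],[0,0,0,0,1],[0,0,0,0,1]]]'; python3 -m crank '[[[0,0,-3,0,1],[0,0,-4,0,1],[0,0,-4,0,1],[0,0,0,0,1],[0,0,0,0,1]]]'
python3 - <<'E'
from h import *
cmd((.5285,.2985,.12),np.pi)
im,_=arm.capture("wrist")
save(cv2.resize(im[190:320,190:330],None,fx=4,fy=4),"w11.png")
E
```

```text
time: 29.6
tool_pos: [0.4484, 0.0025, 0.004]
tcp_rot: [0.001, -0.001, 1.0, 0.0]
wrist_force: [-2.2, 0.5, 7.4]
finger_gap: 0.0404
grasp_force: 60.1
time: 30.22
tool_pos: [0.4468, 0.0023, 0.1122]
tcp_rot: [-0.001, -0.001, 1.0, 0.0]
wrist_force: [-1.1, 0.2, -1.9]
finger_gap: 0.0402
grasp_force: 61.5
tcp [0.4468 0.0023 0.1122] yaw x -3.14 tilt [ 0.001  0.    -1.   ] move cm [-8.21 29.61 -0.78] twist 0.001
```

View pics/w11.png

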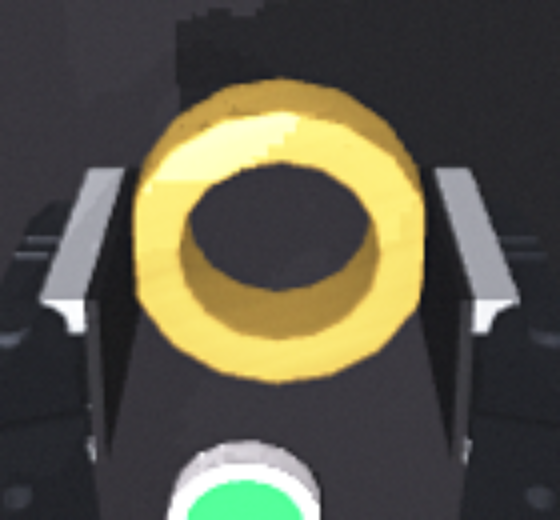

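The brass ring is held level, about 1 mm off like amber. I'll carry it over.

```bash
python3 -m crank '[[[-1.6,5.9,0,0,1],[-1.6,5.9,0,0,1],[-1.6,5.9,0,0,1],[-1.7,6.0,0,0,1],[-1.7,6.0,0,0,1],[0,0,0,0,1],[0,0,0,0,1],[0,0,2,0,1],[0,0,2,0,1],[0,0,1.1,0,1],[0,0,0.5,0,1],[0,0,0,0,1]]]'; python3 -m crank '[[[0,0,0,0,1],[0,0,0.25,0,1],[0,0,0,0,1],[0,0,0,0,1]]]'
```

```text
time: 31.78
tool_pos: [0.5294, 0.2988, 0.0569]
tcp_rot: [-0.0, -0.0, 1.0, -0.0]
wrist_force: [-0.5, -0.2, -0.3]
finger_gap: 0.0405
grasp_force: 61.6
time: 32.28
tool_pos: [0.5293, 0.2994, 0.0544]
tcp_rot: [0.0, -0.001, 1.0, 0.0]
wrist_force: [0.0, 0.3, -1.0]
finger_gap: 0.0408
grasp_force: 61.6
```

```bash
python3 -m crank '[[[0,0,0.2,0,1],[0,0,0,0,1],[0,0,0,0,1]]]'; python3 -m crank '[[[0,0,0.12,0,1],[0,0,0,0,1],[0,0,0,0,1]]]'
```

```text
time: 32.65
tool_pos: [0.5295, 0.2995, 0.0541]
tcp_rot: [0.0, -0.001, 1.0, 0.0]
wrist_force: [-2.9, -2.5, 7.7]
finger_gap: 0.0406
grasp_force: 62.4
time: 33.02
tool_pos: [0.5295, 0.2995, 0.0541]
tcp_rot: [0.0, -0.001, 1.0, 0.0]
wrist_force: [-4.2, -2.4, 12.0]
finger_gap: 0.0404
grasp_force: 62.9
```

```bash
python3 -m crank '[[[0,0,-0.1,0,0.2],[0,0,0,0,-0.3],[0,0,0,0,-1],[0,0,0,0,-1],[0,0,-3,0,-1],[0,0,-3,0,-1],[0,0,-2.5,0,-1],[0,0,0,0,-1],[0,0,0,0,-1]]]'
python3 - <<'E'
from h import *
im,d=arm.capture("wrist")
save(cv2.resize(im[80:280,160:360],None,fx=3,fy=3),"w12.png")
cmd((.600,-.009,.13),np.pi)
E
```

```text
time: 34.15
tool_pos: [0.5286, 0.299, 0.136]
tcp_rot: [-0.001, -0.001, 1.0, -0.0]
wrist_force: [0.4, -0.3, 0.7]
finger_gap: 0.0856
grasp_force: 0.0
tcp [0.5283 0.2988 0.1355] yaw x -3.14 tilt [ 0.003 -0.001 -1.   ] move cm [ -7.13 -30.79   0.58] twist 0.001
```

View pics/w12.png

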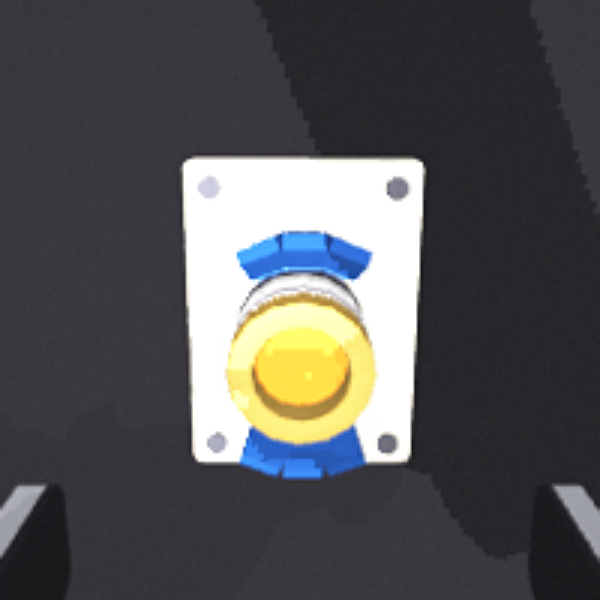

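The brass ring lies flat and centred on the stack, at crop (300,370). Last is the green filter.

```bash
python3 -m crank '[[[-1.2,-5.2,0,0,-1],[-1.2,-5.2,0,0,-1],[-1.2,-5.1,0,0,-1],[-1.2,-5.1,0,0,-1],[-1.2,-5.1,0,0,-1],[-1.1,-5.1,0,0,-1],[0,0,0,0,-1],[0,0,0,0,-1],[0,0,0,0,-1]]]'
python3 - <<'E'
from h import *
p=disc((.600,-.009),.01); cmd((*p,-.001),np.pi)
E
```

```text
time: 35.33
tool_pos: [0.6001, -0.0062, 0.1363]
tcp_rot: [-0.001, -0.002, 1.0, 0.001]
wrist_force: [-0.2, 0.7, 0.6]
finger_gap: 0.0856
grasp_force: 0.0
disc [596. -10.] axes mm [52. 53.] px 257 186
tcp [ 0.6003 -0.0063  0.1365] yaw x -3.137 tilt [ 0.001  0.001 -1.   ] move cm [ 0.41 -0.39 13.75] twist 0.005
```

Run:
```python
from h import *
f=lambda im:(lambda h:(h[...,1]>80)&(h[...,2]>90)&(abs(h[...,0].astype(int)-65)<20))(cv2.cvtColor(im,cv2.COLOR_RGB2HSV))
p=disc((.600,-.009),.01,f=f); cmd((*p,-.001),np.pi)
p=disc((.600,-.009),.01,thr=140)
```

```text
disc [609.2  -8. ] axes mm [15.8 30.5] px 258 185
tcp [ 0.6004 -0.0065  0.1367] yaw x -3.137 tilt [ 0.001  0.001 -1.   ] move cm [-0.9  -0.16 13.77] twist 0.004
disc [600.4  -8.4] axes mm [43.7 45.1] px 258 185
```

```bash
python3 -m crank '[[[0.1,-0.15,4,0,-1],[0,0,4,0,-1],[0,0,3.3,0,-1],[0,0,1.8,0,-1],[0,0,0.6,0,-1],[0,0,0,0,-1],[0,0,0,0,0],[0,0,0,0,1],[0,0,0,0,1],[0,0,0,0,1],[0,0,0,0,1],[0,0,0,0,1]]]'; python3 -m crank '[[[0,0,-3,0,1],[0,0,-4,0,1],[0,0,0,0,1],[0,0,0,0,1]]]'
python3 - <<'E'
from h import *
cmd((.530,-.2985,.08),np.pi)
E
```

```text
time: 36.98
tool_pos: [0.6008, -0.0101, 0.0017]
tcp_rot: [0.001, -0.001, 1.0, 0.0]
wrist_force: [0.2, -0.2, 4.6]
finger_gap: 0.041
grasp_force: 60.0
time: 37.48
tool_pos: [0.5992, -0.01, 0.0698]
tcp_rot: [-0.0, -0.001, 1.0, 0.0]
wrist_force: [-0.3, -0.5, 0.1]
finger_gap: 0.0408
grasp_force: 60.6
tcp [ 0.5992 -0.01    0.0698] yaw x -3.14 tilt [ 0.001  0.    -1.   ] move cm [  6.95 -28.84  -1.02] twist 0.001
```

```bash
python3 -m crank '[[[1.4,-5.8,0,0,1],[1.4,-5.8,0,0,1],[1.4,-5.8,0,0,1],[1.4,-5.8,0,0,1],[1.4,-5.6,0,0,1],[0,0,0,0,1],[0,0,2,0,1],[0,0,2,0,1],[0,0,1.2,0,1],[0,0,0.6,0,1],[0,0,0.2,0,1],[0,0,0,0,1]]]'; python3 -m crank '[[[0,0,0.2,0,1],[0,0,0,0,1],[0,0,0.2,0,1],[0,0,0,0,1],[0,0,0,0,1]]]'
```

```text
time: 38.98
tool_pos: [0.5304, -0.2983, 0.0106]
tcp_rot: [0.0, -0.001, 1.0, -0.0]
wrist_force: [-0.4, 0.3, -0.1]
finger_gap: 0.0413
grasp_force: 60.7
time: 39.6
tool_pos: [0.5304, -0.2984, 0.0077]
tcp_rot: [0.001, -0.001, 1.0, -0.0]
wrist_force: [-0.9, 1.6, 6.5]
finger_gap: 0.0406
grasp_force: 61.4
```

```bash
python3 -m crank '[[[0,0,-0.05,0,0.2],[0,0,0,0,-0.3],[0,0,0,0,-1],[0,0,0,0,-1],[0,0,-3,0,-1],[0,0,-5,0,-1],[0,0,-5,0,-1],[0,0,-3,0,-1],[0,0,0,0,-1],[0,0,0,0,-1]]]'
python3 - <<'E'
from h import *
a,_=arm.capture("wrist");b,_=arm.capture("scene")
save(np.vstack([a[60:300,100:420],cv2.resize(b[120:280,70:450],(320,135))]),"w13.png");print(arm.observe()["finger_gap"])
E
```

```text
time: 40.85
tool_pos: [0.5294, -0.2977, 0.1654]
tcp_rot: [-0.001, -0.001, 1.0, 0.001]
wrist_force: [-0.2, 0.7, 0.1]
finger_gap: 0.0855
grasp_force: 0.0
0.08519366257015873
```

View pics/w13.png

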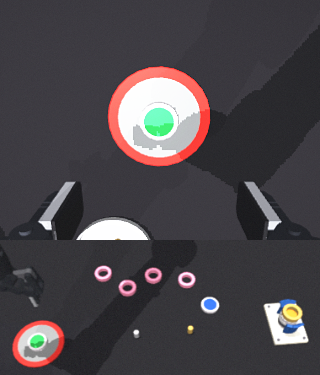

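The green filter lies flat at the pad's centre, at (158,122). The brass-topped stack stands in the holder at (290,313), the blue filter is untouched, and the gripper is clear. I'll hand in the job.

```bash
python3 -c "
from cell import arm
print(arm.close_job())"
```

```text
the job is handed in; nothing more can be done
None
```

The job is handed in after about 41 s of robot time: the last pictures show lens, spacer, amber filter and brass ring stacked in order in the holder, the green filter flat at the pad's centre and the blue filter left alone; no verdict was returned.

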